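Carry a pair of stand battens to the glue-up saddle

TASK

Take the two long dark-wood battens that lie side by side on the metal rest, both together in one grasp, and carry them as a pair to the plywood glue-up saddle. Lower them together into its two notches before letting go, so that both lie flat and side by side across both saddle blocks, sticking out about equally at either end. Never carry one without the other, and leave the short offcut and the cup of screws where they are.

Things in the scene. Friction and masses are not known exactly. Their poses are not given: they have to be found in the camera images.
- batten_a: One of the pair: dark-wood bar 200 x 20 x 25 mm (length along its x, width y, height z), about 65 g. Origin: centre of its underside. It starts on the rest, parallel (within 2 degrees) to batten_b, with a gap of 2 to 6 mm between them, centres within 5 mm of one another lengthways; the pair is 42 to 46 mm wide overall.
- batten_b: The other batten of the pair, same size and axes; it lies on the -y side of batten_a.
- rest: Fixed metal rest under the pair: dark steel plate 170 x 100 x 6 mm with two flat-topped aluminium runners across it (along y), each 16 mm thick, tops 24 mm above the bench, centred at x = +-60 mm, 104 mm of free room for fingers between them. The battens lie along its x. Origin: centre of its underside, on the bench. Rest and saddle swap sides, left or right of the robot.
- saddle: Fixed plywood glue-up saddle: base plate 170 x 100 x 6 mm, two blocks across it (along y), each 18 mm thick, centred at x = +-60 mm, 102 mm of free room between them. Each has an open-topped notch 64 mm wide in y, floor 30 mm above the bench, with a 16 mm thick horn on each side up to 50 mm. Battens lie across the blocks, along x, either way round. Origin: centre of its underside, on the bench.
- seat (a point): Point in the middle of the saddle, half-way between the two notches at the height of their floors (30 mm above the bench); axes as the saddle's. A batten lying in the notches has its origin at this height.
- offcut: Bystander: loose short offcut of the same dark wood, 70 x 20 x 25 mm, on the bench near the rest's +x end. Origin: centre of its underside.
- slates: Bystander: fixed stack of dark slate plates, 140 x 70 x 25 mm, between the rest and the saddle. Origin: centre of its underside.
- cup: Bystander: clear cup of screws, 74 mm across, 55 mm tall, loose, on the bench beyond the slates. Origin: centre of its underside.
Mind the look-alikes: they are no part of the job. What is shaped like the batten_a but blue, green or purple is not meant.

How it is judged:
On the way, in this order (a step that is already met when the one before it is completed fails the run):
1. both battens are held in the fingers together, lifted clear (undersides more than 70 mm above the bench) (height (world z) of each of batten_a, batten_b above 0.07 m and contact force between the fingers and batten_a above 1 N and contact force between the fingers and batten_b above 1 N), for 0.2 s.
2. both battens, still held in the fingers, are down in the notches (undersides within 12 mm of the notch floors, centres within 42 mm of the saddle's middle) (z of each of batten_a, batten_b in the frame of seat below 0.012 m and horizontal distance between each of batten_a, batten_b and seat below 0.042 m and contact force between the fingers and batten_a above 0.5 N and contact force between the fingers and batten_b above 0.5 N), for 0.05 s.
At the end, for the whole second after the job is handed in: Both battens lie released and at rest in both notches of the saddle: undersides within 5 mm of the notch floors, upright on their 20 mm faces and level within 6 degrees, parallel to the saddle's x within 10 degrees, centres within 25 mm of the saddle's middle lengthways and within 24 mm sideways (x of batten_a in the frame of seat between -0.025 and 0.025 m and y of batten_a in the frame of seat between -0.024 and 0.024 m and z of batten_a in the frame of seat between -0.005 and 0.005 m and angle between each of batten_a, batten_b's own z axis and vertical below 0.1 rad and angle between the x axis of each of batten_a, batten_b and the x axis of saddle, either way round below 0.175 rad and linear speed of each of batten_a, batten_b below 0.02 m/s and angular speed of each of batten_a, batten_b below 0.2 rad/s and contact force between the fingers and batten_a below 0.05 N and x of batten_b in the frame of seat between -0.025 and 0.025 m and y of batten_b in the frame of seat between -0.024 and 0.024 m and z of batten_b in the frame of seat between -0.005 and 0.005 m and contact force between the fingers and batten_b below 0.05 N); the robot touches nothing.
It fails at once if one batten is carried without the other (one more than 100 mm up while the other is below 60 mm) ((height (world z) of batten_a above 0.1 m and height (world z) of batten_b below 0.06 m) or (height (world z) of batten_b above 0.1 m and height (world z) of batten_a below 0.06 m)).
It fails at once if the short offcut or the cup of screws is moved by more than 30 mm (distance of any of offcut, cup from where it was at the start of the episode above 0.03 m).
It also fails if it takes over 40 s, if anything falls off the work surface, if the arm or the gripper's body presses on something with over 40 N, if the wrist force passes 120 N, or if a joint passes its speed limit or range.

ROBOT

A 7-joint arm with a two-finger parallel gripper is mounted at the origin on the work surface. World frame = base frame: x ahead of the robot, y to its left, z up, the work surface at z = 0. Lengths are in m, angles in rad, forces in N, time in s.
With the tool pointing down it reaches from about 0.35 to 0.9 m from the base axis. Payload 8.1 kg.
Tool frame: the origin (TCP) lies midway between the tips of the shut fingers; the grasp point (between the pads) lies 19 mm behind it; z points along the fingers, y is the line along which they close (so a half turn about z gives the same grasp; the last joint's range is limited). The gripper opens to 85 mm and grips with 20 to 120 N. Pads are 22 mm wide; open, the fingers measure 114 mm over their backs; the gripper's body (76 mm by 85 mm) begins 54 mm behind the grasp point. The pads swing forward as they close: fully open they stand 13 mm farther back than shut.
Start: joints at [1.046, 0.434, 0.025, 1.573, -0.012, 1.134, -0.075], TCP at [0.256, -0.57, 0.231] pointing down, gripper open.
Joint ranges: [-2.62, 2.62], [-0.44, 2.09], [-1.27, 1.32], [0.08, 2.57], [-1.32, 4.46], [0.12, 2], [-2.74, 2.74]. Speed limits (rad/s): [2.22, 2.22, 3.01, 3.01, 3.14, 3.14, 3.14].

INTERFACE

Orientations are given as a unit quaternion [x, y, z, w].
In Python, from plant import bot gives the robot as it stands. Calls block until the motion is done:
- bot.goto(position, orientation): joint-space move of the TCP to a pose.
- bot.servo_line(position, max_speed=0.15, orientation=None, contact_N=None): straight line of the TCP; orientation=None keeps the orientation; max_speed is the mean speed in m/s. With contact_N (N) it stops when the force on the tool has changed by that much, and returns True; else False.
- bot.goto_joints(angles): joint-space move.
- bot.gripper_open() and bot.clamp(f_grip=None): open the fingers fully, or close them until they stop; f_grip is the grip in N (None keeps the last).
- bot.sleep(seconds).
- bot.inverse_kinematics(position, orientation): joint angles nearest the present ones, or None.
- bot.snapshot(name): name is "scene" or "top" or "wrist"; returns a dict with "img" (480x640x3 uint8, red, green, blue), "range_z" (480x640 float32, m along the optical axis (not along the pixel's ray), 0 where there is no reading), "intrinsics" (3x3 intrinsics, pixels), "xyz" and "attitude" of the camera in the world. Camera axes: x right, y up, looking along -z (the intrinsics and any distortion apply to the point x, -y, -z); pixel columns grow to the right and rows downward; lengths in m; the calibration is good to about 2 mm. The wrist camera is an equidistant fisheye: a pixel r from the principal point sees the ray r / f radians off the axis. A picture is of the moment at which its call begins.
A pose or a line that the arm cannot do raises bot.IKError and nothing moves.
- bot.finish_job(): hands the job in; it is judged then, once.
Readings, each from a call of its own:
- bot.read_t(): time.
- bot.read_q(): joint angles.
- bot.read_joint_velocities(): joint speeds.
- bot.read_joint_efforts(): joint torques, N m.
- bot.read_eef_pos(): TCP position.
- bot.read_eef_rot(): TCP orientation.
- bot.read_wrist_force(): force on the tool from outside, world axes, zero at the start.
- bot.read_moment(): the same for the moment, N m.
- bot.read_width(): opening from 0.0 (shut) to 1.0 (fully open).
- bot.read_grip_force(): force on a finger pad.
Only numpy, scipy, OpenCV 4.12 (cv2) and the standard library are available. Lean on these libraries where they do the work, as an engineer would, in place of code of your own. Each camera call takes 0.05 s, during which the arm holds its last target. There are 200 camera calls.

## Working session

There is one attempt and no reset: what is moved stays moved. The work goes in short steps, each a Python script; the robot and the scene stay as the last script left them, time stands still between calls to the robot, and variables do not carry over. Pictures are saved under pics/ and viewed, at most 10 in all, crops included, and the job is handed in when it is done.

```bash
ls; mkdir -p pics; cat > h.py <<'E'
import numpy as np, cv2
from scipy.spatial.transform import Rotation as R
from plant import bot
def snap(n):
    s=bot.snapshot(n); return s
def att(s):
    a=np.array(s["attitude"],float)
    return a if a.shape==(3,3) else R.from_quat(a).as_matrix()
def cast(s,uv,z):
    """pinhole pixels -> world points on plane z"""
    uv=np.atleast_2d(uv).astype(float);K=np.array(s["intrinsics"])
    d=np.c_[(uv[:,0]-K[0,2])/K[0,0],-(uv[:,1]-K[1,2])/K[1,1],-np.ones(len(uv))]@att(s).T
    p=np.array(s["xyz"]);return p+d*((z-p[2])/d[:,2])[:,None]
def cloud(s):
    Z=s["range_z"];v,u=np.mgrid[:480,:640];K=np.array(s["intrinsics"])
    c=np.stack([(u-K[0,2])/K[0,0]*Z,-(v-K[1,2])/K[1,1]*Z,-Z],-1)
    return c@att(s).T+np.array(s["xyz"])
def save(n,im): cv2.imwrite(f"pics/{n}.png",im[...,::-1])
E
python3 - <<'E'
from h import *
for n in("top","scene"):
    s=snap(n);save(n,s["img"]);np.savez(n,**s);print(n,s["xyz"],s["attitude"],s["intrinsics"])
print(bot.read_t(),bot.read_eef_rot())
E
```

```text
pics
top [ 0.26673167 -0.02618132  1.16202365] [-0.07864635  0.07761436  0.71659575 -0.68868083] [[527.2671175    0.         313.47128231]
 [  0.         527.2671175  232.39320319]
 [  0.           0.           1.        ]]
scene [ 1.10168897 -0.59636577  0.9803222 ] [0.32862413 0.14040436 0.37242428 0.85650041] [[593.8388701    0.         320.28832706]
 [  0.         593.8388701  237.30772685]
 [  0.           0.           1.        ]]
0.1 [ 9.77849336e-01  2.09308749e-01 -2.25561735e-04 -6.87585891e-04]
```

View pics/top.png

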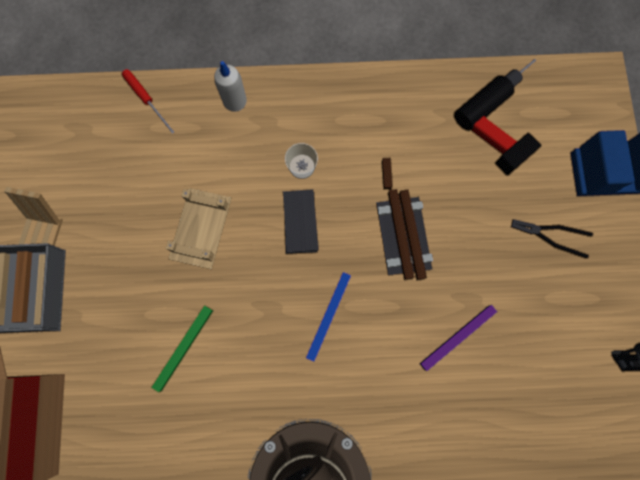

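View pics/scene.png

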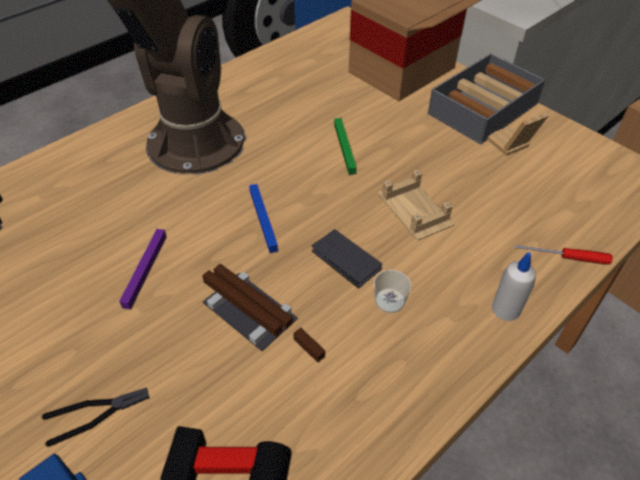

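The top view shows the robot base at the bottom, with image up = +x and image left = +y.
- **Could be taken for the pair:** dark-wood pair on the steel rest (407,234), short offcut (387,173), green bar (182,348), blue bar (328,316), purple bar (458,338), and brown strips in the grey tray (22,285).
- **Choice:** the pair at (407,234). It is dark brown, long, and on the metal rest with aluminium runners.
- **Other things:** saddle at (199,228), slates (300,221), cup (301,161).

```bash
cat > m.py <<'E'
from h import *
s=dict(np.load("top.npz"));im=s["img"];P=cloud(s);hsv=cv2.cvtColor(im,cv2.COLOR_RGB2HSV)
c=im[140:300,340:480];save("crop",cv2.resize(c,None,fx=4,fy=4,interpolation=cv2.INTER_CUBIC)[:600])
r,g,b=[im[...,i].astype(int) for i in range(3)]
m=((r-b>18)&(r<110)&(r>g*1.3)).astype(np.uint8);roi=np.zeros_like(m);roi[140:300,340:480]=1;m&=roi
n,l,st,ce=cv2.connectedComponentsWithStats(m)
for i in range(1,n):
    if st[i,4]<60: continue
    pts=np.argwhere(l==i)[:,::-1]
    med=np.median(P[l==i][:,2])
    w=cast(s,pts,med)[:,:2]
    rc=cv2.minAreaRect((w*1000).astype(np.float32));print("brown",st[i],ce[i].round(1),"z",med.round(4),rc,cv2.boxPoints(rc).round(0).tolist())
# saddle: horns by height, in roi
Q=P[170:290,150:250].reshape(-1,3);k=Q[:,2]>.040
H=Q[k];print("horn px",k.sum(),H[:,2].max())
crit=(cv2.TERM_CRITERIA_EPS,50,1e-6)
_,lab,C=cv2.kmeans(H[:,:2].astype(np.float32),4,None,crit,10,cv2.KMEANS_PP_CENTERS)
print("horns",C.round(4).tolist(),np.bincount(lab.ravel()),"mid",C.mean(0))
# whole saddle footprint
k=(Q[:,2]>.004);print(cv2.minAreaRect((Q[k][:,:2]*1000).astype(np.float32)))
for nme,(u,v) in dict(cup=(301,161),slates=(300,221),offcut=(387,173)).items(): print(nme,P[v,u].round(3))
E
python3 m.py
```

```text
brown [ 382  158   45  122 2062] [403.9 225.8] z 0.0484 ((544.4459228515625, -223.9700469970703), (280.4998779296875, 52.296669006347656), 8.417733192443848) [[402.0, -219.0], [410.0, -270.0], [687.0, -229.0], [679.0, -178.0]]
horn px 336 1.1620236478562085
horns [[0.6159999966621399, 0.24819999933242798], [0.26669999957084656, -0.026200000196695328], [0.490200012922287, 0.24079999327659607], [0.5946999788284302, 0.1712000072002411]] [ 73  46 145  72] mid [0.49193323 0.15850386]
((461.0317077636719, 190.15333557128906), (508.10723876953125, 282.9130554199219), 18.962568283081055)
cup [ 0.694 -0.008  0.015]
slates [ 0.55  -0.001  0.024]
offcut [ 0.654 -0.202  0.024]
```

View pics/crop.png

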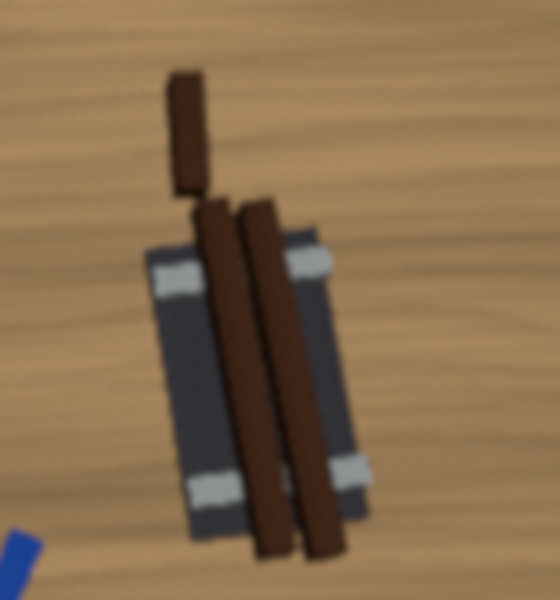

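The crop shows the two dark-brown battens crossing the aluminium runners at about (240,380) and (295,380) in the crop. The separate short offcut almost touches the upper end at (187,135). Next I separate them by height.

```bash
cat > m2.py <<'E'
from h import *
s=dict(np.load("top.npz"));P=cloud(s);z=P[...,2]; val=s["range_z"]>0
def rect(mask,name,zz):
    n,l,st,ce=cv2.connectedComponentsWithStats(mask.astype(np.uint8))
    for i in range(1,n):
        if st[i,4]<25: continue
        w=cast(s,np.argwhere(l==i)[:,::-1],zz)[:,:2]
        rc=cv2.minAreaRect((w*1000).astype(np.float32)); print(name,st[i,4],"z",np.median(z[l==i]).round(4),np.round(np.hstack([rc[0],rc[1],rc[2]]),1),"mean",w.mean(0).round(4))
roi=np.zeros(z.shape,bool);roi[140:300,350:460]=1
rect(val&roi&(z>.041)&(z<.06),"batten",.049)
roi2=np.zeros(z.shape,bool);roi2[180:280,150:245]=1
rect(val&roi2&(z>.042)&(z<.06),"horn",.05)
rect(val&roi2&(z>.022)&(z<.042),"floor",.03)
rect(val&roi2&(z>.003)&(z<.06),"all",.006)
print(np.median(z[300:330,230:280]))
E
python3 m2.py
```

```text
batten 1775 z 0.0489 [ 507.4 -230.8  205.2   47.4    6.4] mean [ 0.5055 -0.2309]
horn 68 z 0.0498 [616.2 247.9  17.8  19.1  76.1] mean [0.6162 0.248 ]
horn 68 z 0.0498 [594.8 171.   17.7  18.6  73.2] mean [0.595  0.1709]
horn 72 z 0.0495 [500.6 279.3  18.1  18.3  73.7] mean [0.5007 0.2793]
horn 70 z 0.0496 [480.  202.6  17.9  18.3  69.3] mean [0.4799 0.2025]
floor 282 z 0.0299 [605.9 210.   99.   20.9  74.4] mean [0.6054 0.2113]
floor 277 z 0.0297 [489.9 239.9  95.   19.   74.7] mean [0.49   0.2425]
all 3119 z 0.0074 [550.1 229.2 118.1 176.   74.9] mean [0.5482 0.2277]
-0.00026159020814897627
```

```bash
cat >> h.py <<'E'
def Q(deg): return (R.from_euler("z",deg,degrees=True)*R.from_euler("x",180,degrees=True)).as_quat()
PICK=np.array([.506,-.231]);PA=6.4
SAD=np.array([.548,.2252]);SA=-15.3
E
python3 - <<'E'
from h import *
for p,a in((PICK,PA),(SAD,SA)):
    for zz in(.014,.2): print(bot.inverse_kinematics([*p,zz],Q(a)))
bot.goto([*PICK,.15],Q(PA));print(bot.read_t(),bot.read_eef_pos())
s=snap("wrist");save("w1",s["img"])
print(bot.servo_line([*PICK,.014],max_speed=.08,contact_N=12),bot.read_t(),bot.read_eef_pos(),bot.read_wrist_force())
E
```

```text
[ 0.35953338  0.59705839 -0.03804105  1.94549321  0.0378932   0.59971204
 -1.16231189]
[ 0.38455184  0.35587096 -0.0693748   1.77963397  0.02857637  1.00705798
 -1.15485683]
[-0.31158904  0.65173757 -0.24297944  1.84000038  0.23489904  0.67773367
 -2.52830833]
[-0.08789556  0.47349725 -0.56191037  1.66055558  0.27785053  1.08816745
 -2.56808886]
1.6833 [ 0.50566422 -0.23243424  0.15018615]
False 3.5833 [ 0.50627822 -0.23110233  0.01441179] [ 0.6176737  -0.4003419   0.06756397]
```

View pics/w1.png

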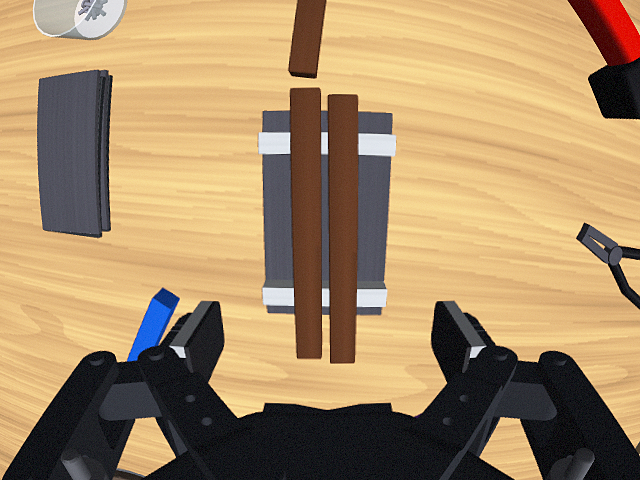

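The wrist view shows the pair at u≈325, centred between the open fingers (210 and 440). The offcut is clear, with its near end at (303,75).

```bash
python3 - <<'E'
from h import *
bot.clamp(70);print(bot.read_t(),bot.read_width(),bot.read_grip_force())
bot.servo_line([*PICK,.16],max_speed=.1);bot.sleep(.3)
print(bot.read_t(),bot.read_width(),bot.read_grip_force(),bot.read_wrist_force())
s=snap("wrist");save("w2",s["img"])
E
```

```text
4.075 0.4519146827572954 70.71040034294128
5.9833 0.4596306938260826 70.32067537307739 [ 0.43132443  1.12846196 -0.73478711]
```

View pics/w2.png

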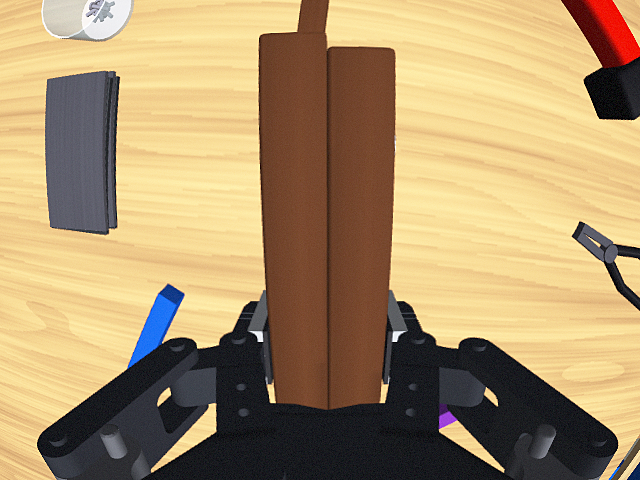

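Both battens are gripped flush together (seam at u≈328) and level with the tool. Carry, then check pose over the saddle.

```bash
python3 - <<'E'
from h import *
bot.servo_line([*PICK,.2],max_speed=.15)
bot.goto([*SAD,.2],Q(SA));bot.servo_line([*SAD,.12],max_speed=.12);bot.sleep(.2)
print(bot.read_t(),bot.read_eef_pos(),bot.read_width(),bot.read_grip_force(),bot.read_q().round(2) if hasattr(bot.read_q(),'round') else bot.read_q())
s=snap("top");save("t2",s["img"]);np.savez("t2",**s)
P=cloud(s);im=s["img"].astype(int);r,g,b=im[...,0],im[...,1],im[...,2]
m=(s["range_z"]>0)&(r-b>18)&(r<110)&(r>g*1.3)&(P[...,2]>.1)&(P[...,2]<.2)
m[:, :120]=0; m[:,300:]=0
m=cv2.morphologyEx(m.astype(np.uint8),cv2.MORPH_OPEN,np.ones((3,3)))
n,l,st,ce=cv2.connectedComponentsWithStats(m)
d=np.array([np.cos(np.radians(SA)),np.sin(np.radians(SA))]);e=np.array([-d[1],d[0]])
for i in range(1,n):
    if st[i,4]<30: continue
    q=P[l==i];a=(q[:,:2]-SAD)@d;c=(q[:,:2]-SAD)@e
    print(st[i],"z",np.median(q[:,2]).round(4),"along",np.percentile(a,[0,1,99,100]).round(4),"across",np.percentile(c,[1,50,99]).round(4))
w=snap("wrist");save("w3",w["img"])
save("t2c",cv2.resize(s["img"][130:300,100:300],None,fx=3,fy=3))
E
```

```text
9.1417 [0.54848727 0.2254262  0.12084677] 0.4562054289004309 70.32973408699036 [-0.36  0.5  -0.17  1.77  0.11  0.88 -2.42]
[186 162  23  27 413] z 0.1551 along [0.0528 0.0553 0.1012 0.1027] across [-0.0208 -0.0044  0.0174]
```

View pics/t2c.png

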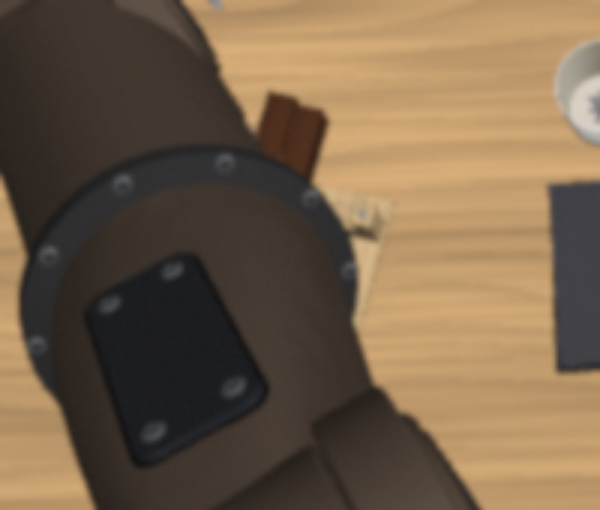

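View pics/w3.png

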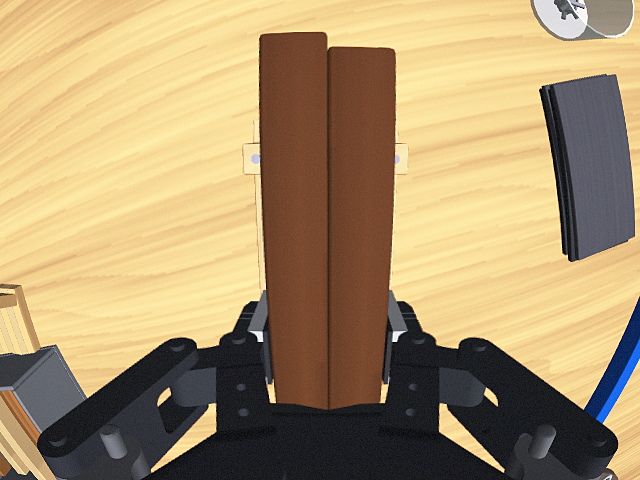

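The top crop shows the pair's far ends at (290,130), above the saddle. They measure +101 mm along and −21 to +17 mm across, so the pair is centred, and its underside is 9 mm above TCP height. In the wrist view the horns at (252,158) and (402,158) straddle the pair evenly. I can lower now.

```bash
python3 - <<'E'
from h import *
bot.servo_line([*SAD,.04],max_speed=.1,contact_N=15)
c=bot.servo_line([*SAD,.0205],max_speed=.03,contact_N=8);bot.sleep(.2)
print(c,bot.read_t(),bot.read_eef_pos(),bot.read_wrist_force(),bot.read_grip_force())
bot.gripper_open();bot.sleep(.2)
bot.servo_line([*SAD,.2],max_speed=.1)
bot.goto([.45,-.1,.3],Q(SA));bot.sleep(.3)
print(bot.read_t(),bot.read_width())
s=snap("top");np.savez("t3",**s);P=cloud(s);im=s["img"].astype(int);r,g,b=im[...,0],im[...,1],im[...,2]
m=(s["range_z"]>0)&(r-b>18)&(r<110)&(r>g*1.3)&(P[...,2]>.03)&(P[...,2]<.1);m[:,:120]=0;m[:,260:]=0
d=np.array([np.cos(np.radians(SA)),np.sin(np.radians(SA))]);e=np.array([-d[1],d[0]])
q=P[m];q=q[q[:,2]>.05];a=(q[:,:2]-SAD)@d;c=(q[:,:2]-SAD)@e
print(m.sum(),np.percentile(q[:,2],[5,50,95]).round(4),np.percentile(a,[1,99]).round(4),np.percentile(c,[1,50,99]).round(4))
for k in(a<-.06,a>.06): print(np.percentile(c[k],[2,98]).round(4),np.median(q[k,2]).round(4))
save("t3c",cv2.resize(s["img"][140:300,100:340],None,fx=3,fy=3))
E
```

```text
True 11.0333 [0.54762143 0.2249726  0.02039224] [-0.91926829 -1.16009771  5.55437417] 70.93348503112793
15.3417 1.0035261635347204
1721 [0.0513 0.0547 0.0583] [-0.0968  0.0974] [-0.0213 -0.0024  0.0169]
[-0.0211  0.0165] 0.0546
[-0.0203  0.0167] 0.0547
```

View pics/t3c.png

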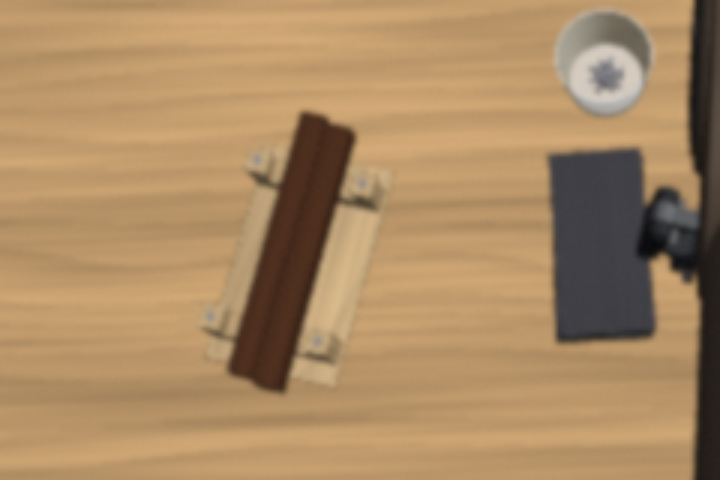

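Both battens lie flat in both notches (crop centre about (290,250)). Their tops are at 54.7 mm at both ends, they are centred and parallel to the saddle, and the arm is clear.

```bash
python3 -c "
from plant import bot
print(bot.finish_job())"
```

```text
the job is handed in; nothing more can be done
None
```

The two battens were carried together and lowered into the saddle as a pair, where the last overhead image shows them flat, centred and released; the job is handed in, but no verdict was returned.

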